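Find the tight spot of a phone-frame jig with a feeler blade

ROBOT

A 7-joint arm with a two-finger parallel gripper is mounted at the origin on the work surface. World frame = base frame: x ahead of the robot, y to its left, z up, the work surface at z = 0. Lengths are in m, angles in rad, forces in N, time in s.
With the tool pointing down it reaches from about 0.4 to 0.85 m from the base axis. Payload 10.4 kg.
Tool frame: the origin (TCP) lies at the very end of the fingers, on their centre line; the grasp point (between the pads) lies r.tcp_to_grasp behind it (r.tcp_to_grasp is the distance from the TCP to the grasp point, in m); z points along the fingers, y is the line along which they close (so a half turn about z gives the same grasp; the last joint's range is limited). The gripper opens to 87 mm and grips with 3 to 60 N. Pads are 19 mm wide; open, the fingers measure 117 mm over their backs; the gripper's body (75 mm by 190 mm) begins 51 mm behind the grasp point.
Start: joints at [-1.357, 0.332, -0.065, 1.46, 0.022, 1.35, -0.088], TCP at [0.147, 0.608, 0.185] pointing down, gripper open.
Joint ranges: [-2.6, 2.6], [-0.5, 2.12], [-1.47, 1.34], [0.16, 2.42], [-1.27, 4.41], [0.06, 2.06], [-2.6, 2.6]. Speed limits (rad/s): [2.22, 2.22, 2.79, 2.79, 3.14, 3.14, 3.14].

INTERFACE

Orientations are given as a unit quaternion [x, y, z, w].
In Python, from bench import monitor, cams, ticket, r gives the robot as it stands.
- The arm moves only by the shell command python3 -m crank 'ROWS' [OPENING] [FORCE]. ROWS is a JSON object whose one key "steps" holds a list of rows, each a list of 2 entries, a list of its own where there are three numbers: the shift along the world's x, y, z in units of 25 mm (1.0 is 25 mm), then the turn, a rotation vector about the world's x, y, z in units of 5 degrees (1.0 is 5 degrees). In form: {"steps": [[[x, y, z], [ax, ay, az]], ...]}. A call has 1 to 10 rows; each row shifts and turns the commanded pose from where the row before left it; what a row does not reach is not made up. A row lasts 1/12 s, in which the tool goes at most 41.7 mm and 7.16 degrees, less where a joint would pass 70% of its speed; a pose out of reach is approached as far as the arm can. A call is refused whole if a number of a shift passes 1 or a number of a turn 1, either way. A call with a gripper value outside its range is refused whole. OPENING is the finger opening in mm, from 0 to 87, set as the call begins (- or left out, the last holds). The fingers move at their own pace and stop on an object; FORCE is the grip in N (left out, the last holds). Time passes only in rows, so rows that do not move let the fingers close. It gives the time, the measured TCP pose, the force, the opening and the grip force at its end, in the units of the state.
- monitor.read_state(): the state, without advancing time (a new reading comes with each control period).
- cams.camera(name): name is "scene" or "top"; returns a dict with "pixels" (420x560x3 uint8, blue, green, red), "z_map" (420x560 float32, m along the optical axis (not along the pixel's ray), 0 where there is no reading), "vfov" (degrees; the focal length in pixels is half the picture's height over the tangent of half this angle, whatever the lens; pixels are square), "cx", "cy" (the principal point, pixels), "T" (4x4, takes a point from camera to world coordinates). Camera axes: x right, y up, looking along -z (the intrinsics and any distortion apply to the point x, -y, -z); pixel columns grow to the right and rows downward; lengths in m; the calibration is good to about 2 mm. A picture is of the moment at which its call begins.
- ticket.close_job(): hands the job in; it is judged then, once.
The state is a dict: "time": time; "joint_positions": joint angles; "joint_vel": joint speeds; "joint_torque": joint torques, N m; "ee_pos": TCP position; "eef_rot": TCP orientation; "ft_force": force on the tool from outside, world axes, zero at the start; "torque": the same for the moment, N m; "width": finger opening in m; "grip_force": force on a finger pad.
Only numpy, scipy, OpenCV 4.12 (cv2) and the standard library are available. Lean on these libraries where they do the work, as an engineer would, in place of code of your own. Each camera call takes 0.05 s, during which the arm holds its last target. There are 200 camera calls.

TASK

Check how far the jaw of the blue phone-frame jig toes in: take the orange-handled feeler blade from its black stand, stand it in the wide end of the jig's gap with its foot down on the base plate, then slide it gently along towards the narrow end until it drags, taking about 8 N to push on. Let go and leave it standing there, lightly pinched by the gap, so that the place can be read off the scale; do not force it, and leave everything else on the bench alone.

Things in the scene. Friction and masses are not known exactly. Their poses are not given: they have to be found in the camera images.
- feeler: Feeler blade, about 80 g, standing upright at the start: a flat metal blade 6 mm thick (its x), 24 mm wide (its y) and 50 mm high, with an orange handle on top, 14 mm (x) by 24 mm (y) by 30 mm high, which spans 50 to 80 mm above the foot. Origin: centre of the foot (underside); z up the blade. Its two ends and faces are alike. Take it by the handle.
- stand: Fixed black block 50 (x) x 60 (y) x 25 mm with a pocket of 8 x 26 mm, 20 mm deep, in which the feeler stands with its foot 5 mm above the table, its axes along the block's. Origin: centre of the underside.
- jig: Fixed phone-frame jig. Blue base plate 210 mm along y, x from -45 to +80 mm, its top 8 mm above the table. Bright steel fixed rail with a scale: y -85 to +85, x -22 to 0 mm, up to 38 mm above the table; its face at x = 0 is one side of the gap, which runs along y. Dark steel jaw on the +x side, as long and tall; a bracket behind it. Origin: under the plate, middle of the rail's face.
- gap_wide (a point): Wide end of the gap: foot of the fixed rail's face at its -y end, on the base plate's top; axes as the jig's. The gap extends from here to +x; it is 12.2 to 16.2 mm wide here, different each time, and narrows steadily by 7 mm per 100 mm towards +y. Ends and top of the gap are open.
- gap_narrow (a point): Narrow end of the gap: foot of the fixed rail's face at its +y end, on the plate's top, 170 mm from gap_wide. The 6 mm blade first binds with its centre 36 to 93 mm from this end, to be found by feel. The jaw is sprung and yields to +x by 1 mm per 12 N (6 mm at most); the rail does not. Past first touch the push needed grows by roughly 0.8 N per mm.
- phone: Complete phone, 72 x 148 x 8 mm, lying flat left of the jig; bystander. Origin: centre of its underside.
- frame: Opened phone frame with its boards, 72 x 148 x 6 mm, lying beyond the jig; bystander. Origin: centre of its underside.
- driver: Yellow precision screwdriver, 150 mm long, lying beyond the jig to the right; bystander. Lies along its x, origin on its underside.
- driver2: Black precision screwdriver, 130 mm long, lying left of the jig on the robot's side; bystander. Lies along its x, origin on its underside.
- dish: Small round steel screw dish, 70 mm across, 22 mm high; bystander. Origin: centre of its underside.
- opener: Flat blue plastic opening stick, 13 x 120 x 5 mm; bystander. Origin: centre of its underside.
There are look-alikes about, which are no part of the job. Of the things that look like the feeler, the middle-sized one is meant.

How it is judged:
By the outcome, as a careful person would: the job done as asked, in the order asked, and still so for the second after the job is handed in, with the robot touching nothing.
It also fails if it takes over 64 s, if anything falls off the work surface, if the arm or the gripper's body presses on something with over 40 N, if the wrist force passes 120 N, or if a joint passes its speed limit or range.

## Working session

There is one attempt and no reset: what is moved stays moved. The work goes in short steps, Python scripts to look and compute and a shell command to move; the robot and the scene stay as the last step left them, time stands still between calls to the robot, and variables do not carry over. Pictures are saved under pics/ and viewed, at most 10 in all, crops included, and the job is handed in when it is done.

```bash
mkdir -p pics; cat > h.py <<'E'
import numpy as np,cv2
from bench import monitor,cams,ticket,r
def shot(n):
    d=cams.camera(n);np.savez('pics/'+n+'.npz',**{k:np.array(v) for k,v in d.items()});return d
def xyz(d,u,v,z=None):
    H=d['pixels'].shape[0];f=H/2/np.tan(np.radians(float(d['vfov']))/2)
    z=float(d['z_map'][int(round(v)),int(round(u))]) if z is None else z
    return (d['T']@np.array([(u-d['cx'])/f*z,-(v-d['cy'])/f*z,-z,1]))[:3]
E
python3 - <<'E'
from h import *
for n in('scene','top'):
    d=shot(n);cv2.imwrite(f'pics/{n}1.png',cv2.resize(d['pixels'],(800,600)));print(n,d['vfov'],d['cx'],d['cy'],[k for k in d],np.round(d['T'],3))
s=monitor.read_state();print(s,r.tcp_to_grasp)
E
```

```text
scene 46.75499401128011 281.35152878912413 208.84771286993075 ['pixels', 'z_map', 'vfov', 'cx', 'cy', 'T'] [[-1.160e-01 -8.320e-01  5.430e-01  1.141e+00]
 [ 9.930e-01 -9.800e-02  6.300e-02  2.700e-02]
 [ 1.000e-03  5.460e-01  8.380e-01  9.410e-01]
 [ 0.000e+00  0.000e+00  0.000e+00  1.000e+00]]
top 42.528973518622045 282.3291459164444 201.20313783482234 ['pixels', 'z_map', 'vfov', 'cx', 'cy', 'T'] [[ 1.000e-03  9.970e-01 -7.800e-02  4.600e-01]
 [-1.000e+00  0.000e+00 -3.000e-03 -2.900e-02]
 [-3.000e-03  7.800e-02  9.970e-01  1.362e+00]
 [ 0.000e+00  0.000e+00  0.000e+00  1.000e+00]]
{'time': 0.1, 'joint_positions': array([-1.35658308,  0.3327972 , -0.06472221,  1.46083506,  0.02165082,
        1.34991521, -0.08847014]), 'joint_vel': array([ 0.00090842,  0.00065427,  0.00142256, -0.00326967, -0.00105703,
        0.0007233 , -0.00175737]), 'joint_torque': array([ 1.10929293e-03, -6.24551725e+01,  2.41267268e-02, -3.90715849e+01,
       -6.15170435e-02,  3.67102353e-02,  2.47931467e-05]), 'ee_pos': array([0.14654864, 0.60717706, 0.18475141]), 'eef_rot': array([ 1.18090012e-01,  9.93002696e-01, -6.28417316e-04, -2.48151457e-05]), 'ft_force': array([ 0.04139898, -0.09695204,  0.66654026]), 'torque': array([-0.05459623, -0.01581675, -0.0225838 ]), 'grip_force': 0.0, 'width': 0.0867637914591895} 0.0187
```

View pics/scene1.png

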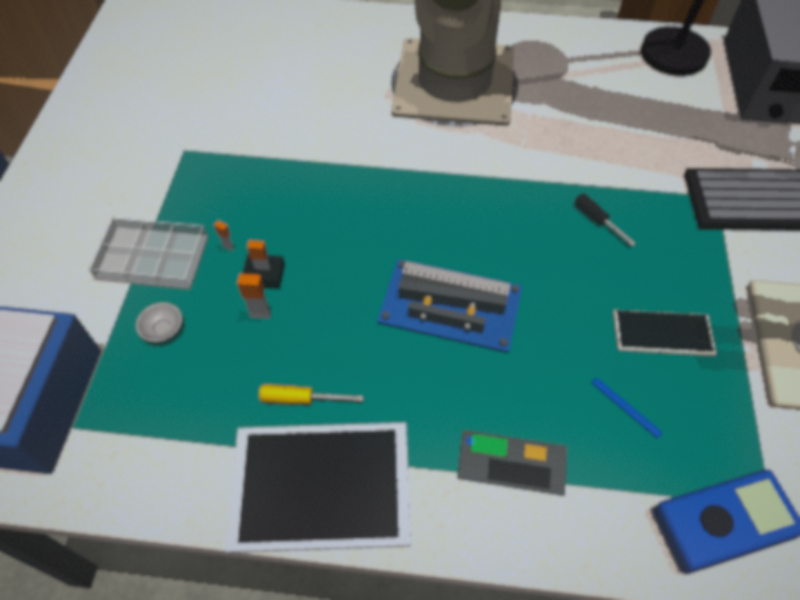

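View pics/top1.png

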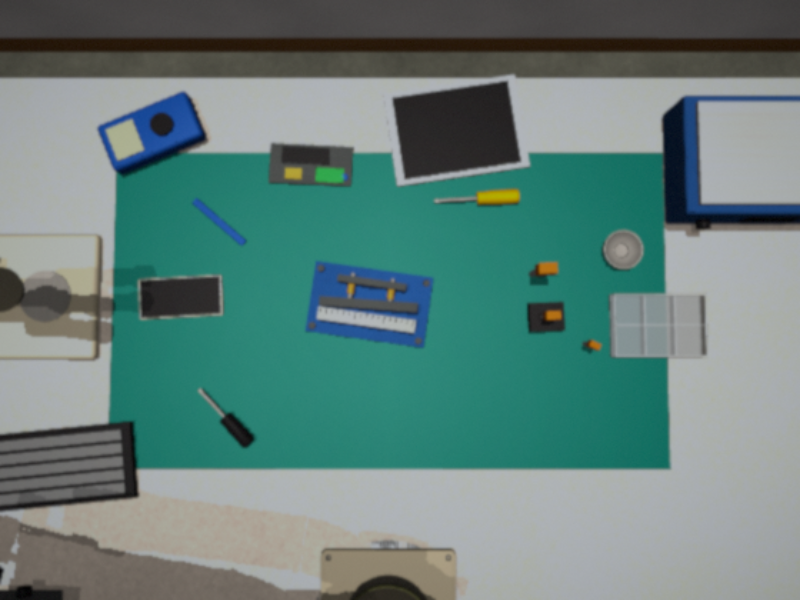

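The scene picture shows the three orange-handled pieces: small at (222,233), middle in the black stand at (258,255), large at (250,290). The jig is at (450,300). The top picture shows the stand at (547,317) and the jig at (370,305). I'll enlarge both.

```bash
python3 - <<'E'
from h import *
t=np.load('pics/top.npz');s=np.load('pics/scene.npz')
def crop(d,x0,y0,w,h,W,H):return cv2.resize(d['pixels'][y0:y0+h,x0:x0+w],(W,H),interpolation=cv2.INTER_CUBIC)
a=np.vstack([np.hstack([crop(t,210,178,100,75,400,300),crop(t,360,190,70,52,400,300)]),np.hstack([crop(s,260,178,110,82,400,300),crop(s,140,145,80,60,400,300)])])
cv2.imwrite('pics/c1.png',a)
def cloud(d):
    v,u=np.mgrid[:420,:560];f=210/np.tan(np.radians(float(d['vfov']))/2);z=d['z_map']
    p=np.stack([(u-d['cx'])/f*z,-(v-d['cy'])/f*z,-z,1+0*z],-1)@d['T'].T
    return p[...,:3]
for n,d in(('top',t),('scene',s)):
    p=cloud(d);hsv=cv2.cvtColor(d['pixels'],cv2.COLOR_BGR2HSV);ok=d['z_map']>0
    m=cv2.inRange(hsv,(5,150,120),(18,255,255));k,l,st,c=cv2.connectedComponentsWithStats(m)
    for i in range(1,k):
        if st[i,4]>8:
            q=p[(l==i)&ok];print(n,'orange',st[i],np.round(np.median(q,0),4),np.round(q.min(0),4),np.round(q.max(0),4))
    m=cv2.inRange(hsv,(105,150,60),(125,255,255));k,l,st,c=cv2.connectedComponentsWithStats(m)
    for i in range(1,k):
        if st[i,4]>200:
            q=p[(l==i)&ok];print(n,'blue',st[i],np.round(np.median(q,0),4))
    g=p[ok&(hsv[...,0]>75)&(hsv[...,0]<90)&(hsv[...,1]>150)];print('mat z',np.median(g[:,2]))
E
```

```text
top orange [377 184  13   8  92] [ 0.5909 -0.261   0.101 ] [ 0.5826 -0.2765  0.0953] [ 0.5996 -0.2469  0.1067]
top orange [382 217  11   7  69] [ 0.5154 -0.2746  0.0839] [ 0.5082 -0.292   0.0227] [ 0.5255 -0.2604  0.0898]
top orange [413 239   7   6  30] [ 0.466  -0.3459  0.0608] [ 0.4588 -0.3539  0.0569] [ 0.4708 -0.3389  0.0637]
top blue [  69   65   73   55 1508] [0.842  0.3984 0.0398]
top blue [ 478   68   82   82 1308] [ 0.7403 -0.5059  0.1086]
top blue [ 215  184   87   59 1878] [0.5486 0.0312 0.0077]
mat z 0.00017706284728369326
scene orange [151 155   7   6  32] [ 0.4666 -0.3482  0.0647] [ 0.459  -0.3561  0.0588] [ 0.4732 -0.3407  0.068 ]
scene orange [174 169  11   6  62] [ 0.516  -0.2732  0.088 ] [ 0.508  -0.2848  0.0817] [ 0.5232 -0.2628  0.0921]
scene orange [167 192  15   9 119] [ 0.5926 -0.2618  0.1056] [ 0.5808 -0.2782  0.0983] [ 0.601  -0.2476  0.1089]
scene blue [ 265  184   99   62 1495] [0.5758 0.047  0.0113]
scene blue [  0 221  50  92 909] [ 0.7959 -0.4989  0.1128]
scene blue [416 266  46  39 237] [0.6864 0.305  0.008 ]
scene blue [ 462  329   98   70 2851] [0.8548 0.3962 0.0427]
mat z 0.003994425641526855
```

View pics/c1.png

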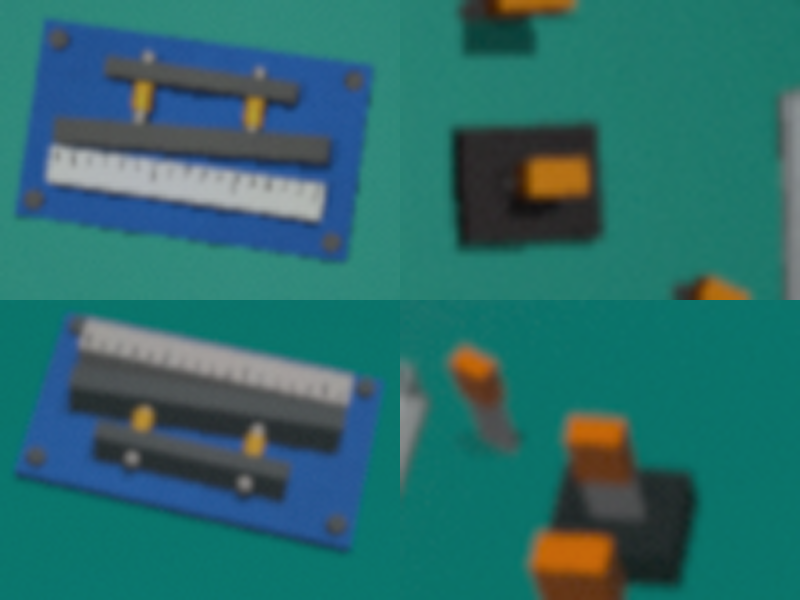

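The top crop shows the rail (white scale) with its face edge from (50,147) to (326,182). The jaw lies beyond it, and the gap is visibly wide at the right (world -y). The stand's corners are about (455,130), (596,125), (602,238) and (460,248), with the handle top at (522-590,157-198).

```bash
cat >> h.py <<'E'
def ray(d,u,v):
    a=xyz(d,u,v,1.0);o=d['T'][:3,3];return o,(a-o)
def onz(d,u,v,z):
    o,w=ray(d,u,v);return o+w*(z-o[2])/w[2]
def tri(a,ua,b,ub):
    o,w=ray(a,*ua);p,q=ray(b,*ub);s=np.linalg.lstsq(np.c_[w,-q],p-o,rcond=None)[0]
    A,B=o+w*s[0],p+q*s[1];return (A+B)/2,np.linalg.norm(A-B)
E
python3 - <<'E'
from h import *
np.set_printoptions(suppress=True,precision=4)
t=np.load('pics/top.npz');s=np.load('pics/scene.npz')
J=lambda x,y:((x+.5)/4-.5+210,(y+.5)/4-.5+178)
S=lambda x,y:((x+.5)/5.714-.5+360,(y+.5)/5.769-.5+190)
JS=lambda x,y:((x+.5)/3.636-.5+260,(y-299.5)/3.659-.5+178)
SS=lambda x,y:((x-399.5)/5-.5+140,(y-299.5)/5-.5+145)
def grp(n,f,pts,z,d=t):
    P=np.array([onz(d,*f(*p),z) for p in pts])[:,:2];c=P.mean(0)
    e=(P[0]+P[3]-P[1]-P[2]);print(n,'c',c,'ylen',np.linalg.norm(e)/2,'yaw of +y (deg to +x)',np.degrees(np.arctan2(e[0],e[1])));print(P.tolist())
grp('stand',S,[(455,130),(596,125),(602,238),(460,248)],.025)
grp('handle',S,[(526,157),(590,157),(588,197),(522,198)],.085)
grp('rail',J,[(50,147),(326,182),(322,221),(46,182)],.038)
grp('plate',J,[(46,20),(373,67),(347,262),(17,215)],.008)
# scene: right = +y, down=+x ; order: (+x,+y),(+x,-y),(-x,-y),(-x,+y)
grp('handleS',SS,[(630,447),(570,447),(567,415),(626,418)],.085,s)
grp('plateS',JS,[(352,549),(17,474),(72,316),(381,380)],.008,s)
grp('railS',JS,[(351,403),(77,349),(84,318),(354,374)],.038,s)
print('tri handle',tri(t,S(556,177),s,SS(598,432)))
print('tri rail L',tri(t,J(48,165),s,JS(352,389)),'R',tri(t,J(324,201),s,JS(81,334)))
print('tri plate',tri(t,J(195,141),s,JS(205,430)))
E
```

```text
stand c [ 0.5139 -0.4448] ylen 0.061409536810034644 yaw of +y (deg to +x) -3.0318275255998177
[[0.5375732394418757, -0.41365170224845776], [0.5397543287845139, -0.47482187630559863], [0.49125688918848887, -0.47617838200049273], [0.48694199396876137, -0.41470139127402555]]
handle c [ 0.5147 -0.4379] ylen 0.026881711107556078 yaw of +y (deg to +x) -0.4665433498873272
[[0.5230272617575835, -0.425502908225333], [0.5230406273706012, -0.4519787421959007], [0.5066391533463784, -0.45073647312885895], [0.5062147434350408, -0.42345066723538705]]
rail c [0.509  0.0396] ylen 0.17090888501258286 yaw of +y (deg to +x) 7.59769970624439
[[0.5310191578579293, 0.12316740348785767], [0.5096143495680003, -0.04634609991929878], [0.4857326701766066, -0.043881763338104035], [0.5095218435931721, 0.12542163354528013]]
plate c [0.5367 0.0351] ylen 0.20859787570004204 yaw of +y (deg to +x) 8.120589234217348
[[0.6128577234355119, 0.12988018987618768], [0.5831572812710839, -0.07638863953510448], [0.46072007536502296, -0.059848271329835875], [0.48995144835053817, 0.14689541256738378]]
handleS c [ 0.5123 -0.2738] 
[... 384 characters left out ...]
14491796139, -0.07600186668105173], [0.46040948798194936, -0.05649500666978016], [0.4872801711453625, 0.14557764992095498]]
railS c [0.5058 0.0388] ylen 0.17270360615380737 yaw of +y (deg to +x) 7.173719724320668
[[0.5274476097953202, 0.12387600028237579], [0.5071339437048614, -0.0477084291802031], [0.48292697703172627, -0.046095142892797675], [0.505747128018353, 0.1250238214686096]]
tri handle (array([ 0.5102, -0.3506,  0.1017]), np.float64(0.15591005669243355))
tri rail L (array([0.5198, 0.1238, 0.0419]), np.float64(0.0001093664859935361)) R (array([ 0.4979, -0.0457,  0.0415]), np.float64(0.0011980454485698607))
tri plate (array([0.5365, 0.0362, 0.0056]), np.float64(0.0011740614749000454))
```

```bash
python3 - <<'E'
from h import *
np.set_printoptions(suppress=True,precision=4)
t=np.load('pics/top.npz');s=np.load('pics/scene.npz')
S=lambda x,y:((x-399.5)/5.714-.5+360,(y+.5)/5.769-.5+190)
SS=lambda x,y:((x-399.5)/5-.5+140,(y-299.5)/5-.5+145)
def grp(n,f,pts,z,d=t):
    P=np.array([onz(d,*f(*p),z) for p in pts])[:,:2];c=P.mean(0)
    e=(P[0]+P[3]-P[1]-P[2]);print(n,'c',c,'ylen',np.linalg.norm(e)/2,'yaw',np.degrees(np.arctan2(e[0],e[1])))
grp('stand',S,[(455,130),(596,125),(602,238),(460,248)],.025)
grp('standS',SS,[(682,583),(552,569),(572,467),(694,475)],.025,s)
grp('handle',S,[(526,157),(590,157),(588,197),(522,198)],.085)
grp('handleS',SS,[(630,447),(570,447),(567,415),(626,418)],.085,s)
print('tri handle',tri(t,S(556,177),s,SS(598,432)))
E
```

```text
stand c [ 0.5138 -0.2716] ylen 0.06142289166802629 yaw -3.032293475528281
standS c [ 0.5188 -0.2704] ylen 0.05923442841742367 yaw -0.7208027185190797
handle c [ 0.5146 -0.2725] ylen 0.026899703068870965 yaw -0.4664139379347362
handleS c [ 0.5123 -0.2738] ylen 0.02648287914150034 yaw -4.898795747461212
tri handle (array([ 0.5147, -0.2722,  0.0881]), np.float64(0.001127363078436674))
```

```bash
R='x'; python3 -m crank '{"steps":[[[0.8,-1,0],[0,0,0]],[[0.8,-1,0],[0,0,0]],[[0.8,-1,0],[0,0,0]],[[0.8,-1,0],[0,0,0]],[[0.8,-1,0],[0,0,0]],[[0.8,-1,0],[0,0,0]],[[0.8,-1,0],[0,0,0]],[[0.8,-1,0],[0,0,0]],[[0.8,-1,0],[0,0,0]],[[0.8,-1,0],[0,0,0]]]}' 60
python3 -m crank '{"steps":[[[0.8,-1,0],[0,0,0.2]],[[0.8,-1,0],[0,0,0.2]],[[0.8,-1,0],[0,0,0.2]],[[0.8,-1,0],[0,0,0.2]],[[0.8,-1,0],[0,0,0.2]],[[0.8,-1,0],[0,0,0.2]],[[0.8,-1,0],[0,0,0.2]],[[0.8,-1,0],[0,0,0.2]],[[0,-1,0],[0,0,0.2]],[[0,-1,0],[0,0,0.2]]]}'
python3 -m crank '{"steps":[[[0,-1,0],[0,0,0.2]],[[0,-1,0],[0,0,0.2]],[[0,-1,0],[0,0,0.2]],[[0,-1,0],[0,0,0.2]],[[0,-1,0],[0,0,0.2]],[[0,-1,0],[0,0,0.2]],[[0,-1,0],[0,0,0]],[[0,-1,0],[0,0,0]],[[0,-1,0],[0,0,0]],[[0,0,0],[0,0,0]]]}'

```

```text
time: 0.93
ee_pos: [0.3472, 0.3561, 0.1853]
eef_rot: [0.118, 0.993, -0.0, -0.0]
ft_force: [0.7, -0.0, -0.5]
width: 0.0599
grip_force: 0.0
time: 1.77
ee_pos: [0.5069, 0.1059, 0.1849]
eef_rot: [0.031, 1.0, -0.0, -0.0]
ft_force: [-0.1, 0.1, -0.1]
width: 0.0602
grip_force: 0.0
time: 2.6
ee_pos: [0.5057, -0.1229, 0.1855]
eef_rot: [-0.018, 1.0, -0.001, -0.0]
ft_force: [-0.3, -0.2, -0.3]
width: 0.0603
grip_force: 0.0
```

```bash
python3 -m crank '{"steps":[[[0.05,-1,0],[0,0,0]],[[0.1,-1,0],[0,0,0]],[[0.1,-1,0],[0,0,0]],[[0.1,-1,0],[0,0,0]],[[0,-1,0],[0,0,0]],[[0,-1,0],[0,0,0]],[[0,0,-0.5],[0,0,0]],[[0,0,-0.5],[0,0,0]],[[0,0,0],[0,0,0]],[[0,0,0],[0,0,0]]]}'
python3 - <<'E'
from h import *
d=shot('scene');t=shot('top')
a=cv2.resize(d['pixels'][90:210,110:230],(500,500),interpolation=2)
b=cv2.resize(t['pixels'][170:260,350:440],(300,500),interpolation=2)
cv2.imwrite('pics/g1.png',np.hstack([a,b]))
E
```

```text
time: 3.43
ee_pos: [0.5151, -0.2656, 0.1594]
eef_rot: [-0.022, 1.0, 0.001, -0.001]
ft_force: [0.6, 0.4, 0.7]
width: 0.0598
grip_force: 0.0
```

View pics/g1.png

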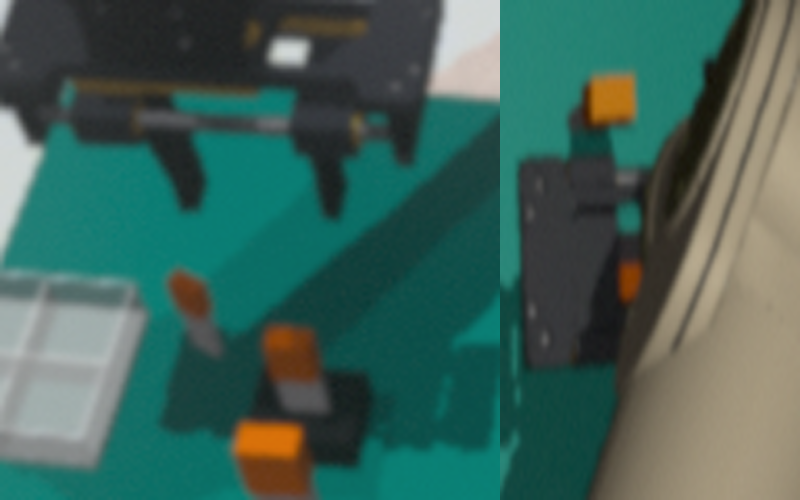

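The fingers hang open (about 60 mm) above and behind the handle, with nothing in the way. In the left panel the fingertips are at (190,205) and (333,212), and the handle is at (290,350).

```bash
python3 -m crank '{"steps":[[[0,-0.28,-0.3],[0,0,0]],[[0,0,-0.5],[0,0,0]],[[0,0,-0.6],[0,0,0]],[[0,0,-0.6],[0,0,0]],[[0,0,-0.6],[0,0,0]],[[0,0,-0.6],[0,0,0]],[[0,0,-0.6],[0,0,0]],[[0,0,-0.5],[0,0,0]],[[0,0,0],[0,0,0]],[[0,0,0],[0,0,0]]]}'
python3 - <<'E'
from h import *
d=shot('scene')
cv2.imwrite('pics/g2.png',cv2.resize(d['pixels'][120:220,120:240],(600,500),interpolation=2))
E
```

```text
time: 4.37
ee_pos: [0.5148, -0.2744, 0.0523]
eef_rot: [-0.021, 1.0, 0.0, -0.001]
ft_force: [-0.7, 0.4, 0.6]
width: 0.0603
grip_force: 0.0
```

View pics/g2.png

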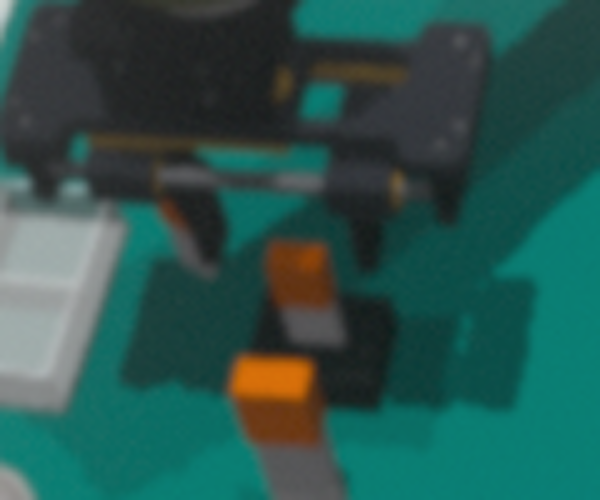

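```bash
python3 - <<'E'
from h import *
d=np.load('pics/scene.npz');t=np.load('pics/top.npz')
def pj(p):
    q=np.linalg.inv(d['T'])@np.r_[p,1];f=210/np.tan(np.radians(float(d['vfov']))/2)
    return np.round([(f*q[0]/-q[2]+d['cx']-120)*5,(-f*q[1]/-q[2]+d['cy']-120)*5])
for p in [(.5148,-.3044,.052),(.5148,-.2444,.052),(.5215,-.2848,.055),(.5215,-.2608,.055),(.5215,-.2848,.085),(.5215,-.2608,.085)]:print(p,pj(np.array(p)))
for u,v in((370,250),(372,262),(205,235),(215,262),(300,285),(300,300),(300,250)):
    print(u,v,np.round(xyz(d,u/5+120,v/5+120),4))
E
```

```text
(0.5148, -0.3044, 0.052) [242. 297.]
(0.5148, -0.2444, 0.052) [371. 310.]
(0.5215, -0.2848, 0.055) [279. 309.]
(0.5215, -0.2608, 0.055) [331. 314.]
(0.5215, -0.2848, 0.085) [267. 269.]
(0.5215, -0.2608, 0.085) [320. 274.]
370 250 [ 0.5216 -0.2353  0.1061]
372 262 [ 0.525  -0.2342  0.1023]
205 235 [ 0.5265 -0.3058  0.1124]
215 262 [ 0.4622 -0.3401  0.0044]
300 285 [ 0.5209 -0.272   0.0743]
300 300 [ 0.5197 -0.2746  0.0611]
300 250 [ 0.5106 -0.2723  0.0864]
```

```bash
python3 - <<'E'
from h import *
d=shot('scene');s=monitor.read_state();print(s['time'],s['ee_pos'],s['ft_force'])
for u,v in((370,250),(371,262),(371,275),(371,290),(371,303),(205,235),(235,262),(242,275),(242,290)):
    print(u,v,np.round(xyz(d,u/5+120,v/5+120),4),d['pixels'][int(v/5+120),int(u/5+120)])
E
```

```text
4.4667 [ 0.51575733 -0.27477534  0.05365961] [ 0.35548089  0.23934214 -0.37861347]
370 250 [ 0.5224 -0.2349  0.1072] [29 31 22]
371 262 [ 0.5257 -0.2344  0.103 ] [35 37 22]
371 275 [ 0.4607 -0.2636  0.0039] [60 65 16]
371 290 [ 0.4702 -0.2614  0.0047] [61 65 19]
371 303 [ 0.4941 -0.2527  0.0278] [35 38 23]
205 235 [ 0.5233 -0.3076  0.1079] [35 36 32]
235 262 [ 0.4606 -0.3308  0.0037] [60 64 23]
242 275 [ 0.4679 -0.3255  0.0038] [60 64 22]
242 290 [ 0.4753 -0.324   0.0018] [57 62 15]
```

```bash
python3 - <<'E'
from h import *
d=shot('scene')
f=210/np.tan(np.radians(float(d['vfov']))/2)
v,u=np.mgrid[:420,:560];z=d['z_map']
P=(np.stack([(u-d['cx'])/f*z,-(v-d['cy'])/f*z,-z,1+0*z],-1)@d['T'].T)[...,:3]
# lowest points of gripper: z histogram by y for x in .49...54
m=(z>0)&(P[...,0]>.49)&(P[...,0]<.55)&(P[...,2]>.04)&(P[...,1]>-.4)&(P[...,1]<-.15)
for y in np.arange(-.38,-.16,.01):
    k=m&(abs(P[...,1]-y)<.005)
    if k.any(): print(round(y,3),k.sum(),np.round(np.sort(P[k][:,2])[[0,k.sum()//10,-1]],3))
# g1 tip check
q=np.linalg.inv(d['T'])@np.r_[.5151,-.2356,.1594,1];print(f*q[0]/-q[2]+d['cx'],-f*q[1]/-q[2]+d['cy'],'seen 189.9 140.9')
E
```

```text
-0.37 41 [0.203 0.205 0.209]
-0.36 110 [0.204 0.205 0.21 ]
-0.35 119 [0.162 0.175 0.21 ]
-0.34 125 [0.173 0.197 0.474]
-0.33 236 [0.185 0.192 0.488]
-0.32 435 [0.128 0.201 0.493]
-0.31 605 [0.091 0.136 0.496]
-0.3 584 [0.097 0.182 0.497]
-0.29 360 [0.059 0.198 0.494]
-0.28 362 [0.043 0.081 0.494]
-0.27 369 [0.04  0.078 0.494]
-0.26 450 [0.042 0.091 0.502]
-0.25 524 [0.177 0.201 0.507]
-0.24 946 [0.094 0.189 0.509]
-0.23 1034 [0.104 0.19  0.512]
-0.22 737 [0.168 0.189 0.512]
-0.21 604 [0.165 0.204 0.51 ]
-0.2 441 [0.176 0.206 0.502]
-0.19 176 [0.165 0.176 0.437]
-0.18 112 [0.187 0.197 0.211]
190.69293484078358 151.8248535882595 seen 189.9 140.9
```

Both pictures show the fingertips about 42 mm higher than the reported z: about 0.094 seen against 0.053 reported. The fingers are therefore still above the handle, so I'll descend in stages, watching the force and checking by camera.

```bash
cat >> h.py <<'E'
def tips(ylo,yhi,xlo,xhi,zmin=.04):
    d=shot('scene');f=210/np.tan(np.radians(float(d['vfov']))/2)
    v,u=np.mgrid[:420,:560];z=d['z_map']
    P=(np.stack([(u-d['cx'])/f*z,-(v-d['cy'])/f*z,-z,1+0*z],-1)@d['T'].T)[...,:3]
    m=(z>0)&(P[...,0]>xlo)&(P[...,0]<xhi)&(P[...,2]>zmin)
    for y in np.arange(ylo,yhi,.005):
        k=m&(abs(P[...,1]-y)<.0025)
        if k.sum()>5: print(round(y,3),k.sum(),np.round(np.sort(P[k][:,2])[:6:2],3))
E
python3 -m crank '{"steps":[[[0,0,-0.2],[0,0,0]],[[0,0,-0.2],[0,0,0]],[[0,0,-0.2],[0,0,0]],[[0,0,-0.2],[0,0,0]],[[0,0,0],[0,0,0]],[[0,0,0],[0,0,0]]]}'
python3 - <<'E'
from h import *
tips(-.33,-.21,.49,.55)
print(monitor.read_state()['ee_pos'])
d=np.load('pics/scene.npz')
cv2.imwrite('pics/g3.png',cv2.resize(d['pixels'][120:220,120:240],(600,500),interpolation=2))
E
```

```text
time: 5.02
ee_pos: [0.515, -0.2743, 0.0326]
eef_rot: [-0.021, 1.0, 0.0, -0.0]
ft_force: [0.4, 0.4, 0.1]
width: 0.0598
grip_force: 0.0
-0.33 103 [0.163 0.165 0.166]
-0.325 180 [0.165 0.166 0.167]
-0.32 191 [0.165 0.166 0.166]
-0.315 230 [0.08  0.103 0.106]
-0.31 298 [0.077 0.081 0.082]
-0.305 374 [0.071 0.073 0.074]
-0.3 303 [0.089 0.157 0.158]
-0.295 259 [0.158 0.158 0.159]
-0.29 186 [0.157 0.159 0.16 ]
-0.285 180 [0.043 0.047 0.051]
-0.28 179 [0.04  0.043 0.048]
-0.275 207 [0.042 0.046 0.049]
-0.27 210 [0.044 0.047 0.049]
-0.265 216 [0.04  0.042 0.045]
-0.26 257 [0.041 0.051 0.063]
-0.255 235 [0.156 0.158 0.159]
-0.25 305 [0.154 0.157 0.159]
-0.245 325 [0.083 0.097 0.154]
-0.24 454 [0.072 0.076 0.077]
-0.235 766 [0.077 0.078 0.079]
-0.23 446 [0.109 0.149 0.16 ]
-0.225 398 [0.15  0.152 0.16 ]
-0.22 399 [0.151 0.157 0.163]
-0.215 374 [0.149 0.149 0.154]
-0.21 340 [0.149 0.15  0.153]
[ 0.51528708 -0.27447095  0.03288709]
```

View pics/g3.png

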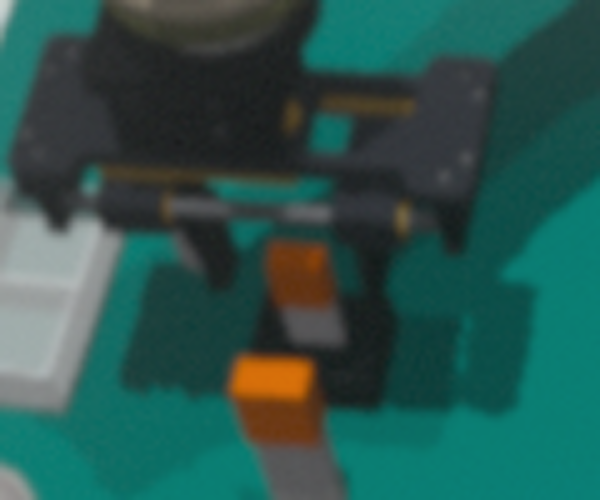

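The tips, at (220,285) and (375,290), now flank the handle's upper part at a true z of about 0.073. I'll go 21 mm further down and close.

```bash
python3 -m crank '{"steps":[[[0,0,-0.2],[0,0,0]],[[0,0,-0.2],[0,0,0]],[[0,0,-0.2],[0,0,0]],[[0,0,-0.2],[0,0,0]],[[0,0,0],[0,0,0]],[[0,0,0],[0,0,0]]]}'
python3 -m crank '{"steps":[[[0,0,0],[0,0,0]],[[0,0,0],[0,0,0]],[[0,0,0],[0,0,0]],[[0,0,0],[0,0,0]],[[0,0,0],[0,0,0]],[[0,0,0],[0,0,0]],[[0,0,0],[0,0,0]],[[0,0,0],[0,0,0]],[[0,0,0],[0,0,0]],[[0,0,0],[0,0,0]]]}' 10 40
```

```text
time: 5.57
ee_pos: [0.515, -0.2743, 0.0125]
eef_rot: [-0.021, 1.0, 0.0, -0.0]
ft_force: [-0.2, 0.3, 1.0]
width: 0.0599
grip_force: 0.0
time: 6.4
ee_pos: [0.5154, -0.2744, 0.013]
eef_rot: [-0.021, 1.0, 0.0, 0.0]
ft_force: [0.1, 0.7, -0.0]
width: 0.0231
grip_force: 40.0
```

```bash
python3 -m crank '{"steps":[[[0,0,0.15],[0,0,0]],[[0,0,0.2],[0,0,0]],[[0,0,0.3],[0,0,0]],[[0,0,0.4],[0,0,0]],[[0,0,0.5],[0,0,0]],[[0,0,0.6],[0,0,0]],[[0,0,0.6],[0,0,0]],[[0,0.4,0.2],[0,0,0]],[[0,0.7,0],[0,0,-0.2]],[[0,0.8,0],[0,0,-0.3]]]}'
python3 -m crank '{"steps":[[[0,0.9,0],[0,0,-0.3]],[[0,0.9,0],[0,0,-0.3]],[[0,0.9,0],[0,0,-0.3]],[[0,0.9,0],[0,0,-0.3]],[[0,0.9,0],[0,0,-0.3]],[[0,0.8,0],[0,0,0]],[[0,0.7,0],[0,0,0]],[[0,0.5,0],[0,0,0]],[[0,0.3,0],[0,0,0]],[[0,0,0],[0,0,0]]]}'
python3 -m crank '{"steps":[[[0,0,0],[0,0,0]],[[0,0,0],[0,0,0]],[[0,0,0],[0,0,0]]]}'
python3 - <<'E'
from h import *
d=shot('scene');t=shot('top')
a=cv2.resize(d['pixels'][130:250,230:360],(433,400),interpolation=2)
b=cv2.resize(t['pixels'][160:260,210:320],(365,400),interpolation=2)
cv2.imwrite('pics/j1.png',np.hstack([a,b]))
E
```

```text
time: 7.23
ee_pos: [0.5155, -0.2267, 0.0877]
eef_rot: [0.002, 1.0, -0.0, 0.001]
ft_force: [0.6, -0.2, -0.8]
width: 0.0235
grip_force: 40.0
time: 8.07
ee_pos: [0.5153, -0.0546, 0.0869]
eef_rot: [0.065, 0.998, 0.0, 0.0]
ft_force: [-0.4, -0.1, -1.5]
width: 0.0241
grip_force: 40.0
time: 8.32
ee_pos: [0.5153, -0.058, 0.0868]
eef_rot: [0.067, 0.998, -0.0, 0.0]
ft_force: [-0.1, 0.1, -2.0]
width: 0.0233
grip_force: 40.0
```

View pics/j1.png

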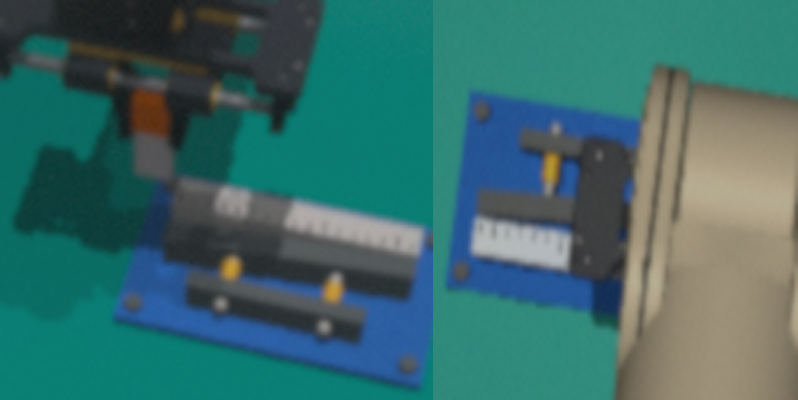

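The feeler hangs upright in the gripper just outside the wide end. In the left panel the handle is at (152,112) and the blade at (155,158), with the gap mouth at about (172,205). Next I'll measure the blade relative to the TCP.

```bash
python3 - <<'E'
from h import *
d=np.load('pics/scene.npz')
f=210/np.tan(np.radians(float(d['vfov']))/2)
v,u=np.mgrid[:420,:560];z=d['z_map']
P=(np.stack([(u-d['cx'])/f*z,-(v-d['cy'])/f*z,-z,1+0*z],-1)@d['T'].T)[...,:3]
tcp=monitor.read_state()['ee_pos'];a=np.radians(7.75);X=np.array([np.cos(a),-np.sin(a),0]);Y=np.array([np.sin(a),np.cos(a),0])
O=np.array([.5193,.038,0]);Q=np.stack([(P-O)@X,(P-O)@Y,P[...,2]],-1)
print('tcp in jig',((tcp-O)@X,(tcp-O)@Y))
hsv=cv2.cvtColor(d['pixels'],cv2.COLOR_BGR2HSV)
m=(hsv[...,1]>150)&(hsv[...,0]<20)&(u>255)&(u<300)&(v>145)&(v<180)
print('handle',m.sum(),np.round(np.percentile(Q[m],[5,25,50,75,95],axis=0),4))
b=(hsv[...,1]<80)&(u>265)&(u<288)&(v>168)&(v<188)&(abs(Q[...,0])<.03)
print('blade',b.sum(),np.round(np.percentile(Q[b],[2,5,25,50,75,95,98],axis=0),4))
# rail and jaw tops
k=(Q[...,2]>.033)&(Q[...,2]<.046)&(abs(Q[...,1])<.07)&(Q[...,0]>-.03)&(Q[...,0]<.03)
print('railtop x',np.percentile(Q[k][:,0],[2,50,98]),np.median(Q[k][:,2]))
E
```

```text
tcp in jig (np.float64(0.008944758905827733), np.float64(-0.09545878880546495))
handle 117 [[ 0.008  -0.1065  0.1368]
 [ 0.0122 -0.102   0.1436]
 [ 0.0133 -0.0971  0.1533]
 [ 0.0142 -0.0913  0.1607]
 [ 0.0155 -0.0868  0.1632]]
blade 173 [[-0.0205 -0.1077  0.04  ]
 [-0.0177 -0.106   0.0412]
 [ 0.009  -0.0995  0.09  ]
 [ 0.0097 -0.0922  0.104 ]
 [ 0.0107 -0.0847  0.1177]
 [ 0.0175 -0.0778  0.1347]
 [ 0.0184 -0.0765  0.1422]]
railtop x [-0.02149837 -0.0002874   0.02680327] 0.04095522915781147
```

```bash
python3 -m crank '{"steps":[[[0.02,0.25,0],[0,0,0]],[[0.02,0.25,0],[0,0,0]],[[0.02,0.25,0],[0,0,0]],[[0.02,0.25,0],[0,0,0]],[[0,0,0],[0,0,0]],[[0,0,-0.3],[0,0,0]],[[0,0,-0.4],[0,0,0]],[[0,0,-0.4],[0,0,0]],[[0,0,-0.2],[0,0,0]],[[0,0,0],[0,0,0]]]}'
python3 -m crank '{"steps":[[[0,0,0],[0,0,0]]]}'
python3 - <<'E'
from h import *
d=shot('scene')
cv2.imwrite('pics/j2.png',cv2.resize(d['pixels'][150:225,250:330],(640,600),interpolation=2))
E
```

```text
time: 9.25
ee_pos: [0.5161, -0.0323, 0.0524]
eef_rot: [0.066, 0.998, -0.0, -0.001]
ft_force: [0.5, -0.2, -0.6]
width: 0.0237
grip_force: 40.0
time: 9.33
ee_pos: [0.517, -0.0323, 0.0537]
eef_rot: [0.066, 0.998, -0.0, -0.001]
ft_force: [-0.9, 0.0, -0.3]
width: 0.0237
grip_force: 40.0
```

View pics/j2.png

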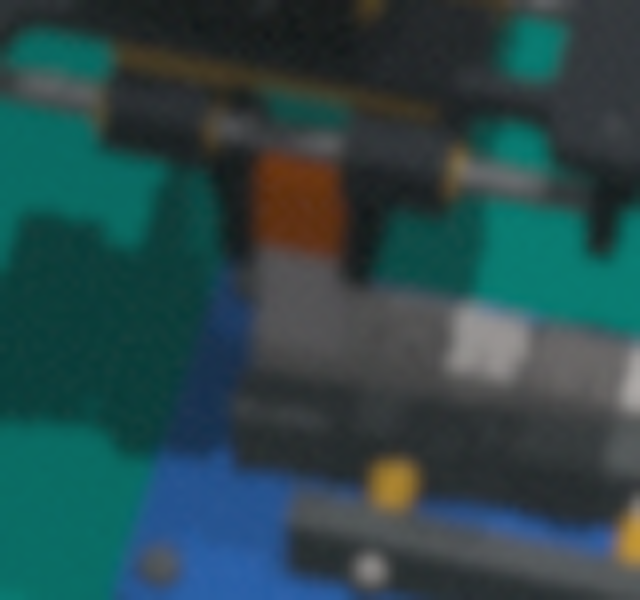

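The blade hangs directly over the gap mouth: its foot is at (300,370), just in front of the jaw's top edge. I'll lower it in small steps and watch the force.

```bash
python3 -m crank '{"steps":[[[0,0,-0.1],[0,0,0]],[[0,0,-0.1],[0,0,0]],[[0,0,-0.1],[0,0,0]],[[0,0,-0.1],[0,0,0]],[[0,0,-0.1],[0,0,0]],[[0,0,0],[0,0,0]]]}'
python3 -m crank '{"steps":[[[0,0,-0.12],[0,0,0]],[[0,0,-0.12],[0,0,0]],[[0,0,-0.12],[0,0,0]],[[0,0,-0.12],[0,0,0]],[[0,0,-0.12],[0,0,0]],[[0,0,-0.1],[0,0,0]],[[0,0,0],[0,0,0]],[[0,0,0],[0,0,0]]]}'
```

```text
time: 9.88
ee_pos: [0.517, -0.0319, 0.0412]
eef_rot: [0.066, 0.998, -0.0, -0.0]
ft_force: [0.1, 0.2, -1.1]
width: 0.0237
grip_force: 40.0
time: 10.55
ee_pos: [0.5172, -0.032, 0.0241]
eef_rot: [0.066, 0.998, -0.0, -0.0]
ft_force: [0.2, 0.3, -0.7]
width: 0.0236
grip_force: 40.0
```

```bash
python3 -m crank '{"steps":[[[0,0,-0.06],[0,0,0]],[[0,0,-0.06],[0,0,0]],[[0,0,-0.06],[0,0,0]],[[0,0,-0.06],[0,0,0]],[[0,0,0],[0,0,0]],[[0,0,0],[0,0,0]]]}'
python3 -m crank '{"steps":[[[0,0,-0.03],[0,0,0]],[[0,0,0],[0,0,0]],[[0,0,0],[0,0,0]]]}'
python3 -m crank '{"steps":[[[0,0,-0.03],[0,0,0]],[[0,0,0],[0,0,0]],[[0,0,0],[0,0,0]]]}'
```

```text
time: 11.05
ee_pos: [0.5173, -0.0319, 0.0181]
eef_rot: [0.066, 0.998, 0.0, -0.0]
ft_force: [-0.1, -0.5, 0.1]
width: 0.0236
grip_force: 40.0
time: 11.3
ee_pos: [0.5173, -0.0319, 0.0175]
eef_rot: [0.066, 0.998, 0.0, -0.0]
ft_force: [-0.0, 0.1, -0.7]
width: 0.0235
grip_force: 40.0
time: 11.55
ee_pos: [0.5173, -0.0319, 0.0167]
eef_rot: [0.066, 0.998, 0.0, -0.0]
ft_force: [0.8, 0.5, -1.6]
width: 0.0239
grip_force: 40.0
```

```bash
for i in 1 2 3; do python3 -m crank '{"steps":[[[0,0,-0.03],[0,0,0]],[[0,0,0],[0,0,0]],[[0,0,0],[0,0,0]]]}' | grep -E 'ee_pos|ft'; done
```

```text
ee_pos: [0.5174, -0.0319, 0.016]
ft_force: [1.1, 0.0, 0.2]
ee_pos: [0.5177, -0.032, 0.0159]
ft_force: [-2.5, -0.9, 7.4]
ee_pos: [0.5182, -0.032, 0.0158]
ft_force: [-4.6, 0.3, 15.4]
```

The foot is on the plate. I'll ease the load, then feel for the rail face in -x.

```bash
python3 -m crank '{"steps":[[[0,0,0.025],[0,0,0]],[[0,0,0.025],[0,0,0]],[[0,0,0],[0,0,0]],[[0,0,0],[0,0,0]]]}'| grep -E 'ee_pos|ft'
for i in 1 2 3 ; do python3 -m crank '{"steps":[[[-0.03,0.004,0],[0,0,0]],[[0,0,0],[0,0,0]],[[0,0,0],[0,0,0]]]}' | grep -E 'ee_pos|ft'; done
```

```text
ee_pos: [0.5176, -0.032, 0.0159]
ft_force: [-0.2, 0.2, 3.5]
ee_pos: [0.517, -0.0319, 0.0159]
ft_force: [0.7, -0.7, 2.2]
ee_pos: [0.5162, -0.0317, 0.0159]
ft_force: [1.5, -0.5, 3.9]
ee_pos: [0.5153, -0.0316, 0.0159]
ft_force: [1.6, 0.0, 4.7]
```

```bash
python3 -m crank '{"steps":[[[0,0,0.01],[0,0,0]],[[0,0,0],[0,0,0]]]}'| grep -E 'ee_pos|ft'
for i in 1 2 3 4 ; do python3 -m crank '{"steps":[[[-0.03,0.004,0],[0,0,0]],[[0,0,0],[0,0,0]],[[0,0,0],[0,0,0]]]}' | grep -E 'ee_pos|ft'; done
```

```text
ee_pos: [0.5149, -0.0316, 0.0159]
ft_force: [2.0, 0.0, 2.9]
ee_pos: [0.5142, -0.0315, 0.0159]
ft_force: [1.1, -0.4, 3.6]
ee_pos: [0.5138, -0.0314, 0.0159]
ft_force: [3.5, 0.1, 0.4]
ee_pos: [0.5136, -0.0314, 0.016]
ft_force: [7.0, -1.0, -2.9]
ee_pos: [0.5134, -0.0314, 0.0161]
ft_force: [8.4, -0.6, -4.3]
```

```bash
python3 -m crank '{"steps":[[[0.05,-0.007,0],[0,0,0]],[[0.025,-0.003,0],[0,0,0]],[[0,0,0],[0,0,0]],[[0,0,0],[0,0,0]]]}'| grep -E 'ee_pos|ft'
for i in 1 2 ; do python3 -m crank '{"steps":[[[0.0135,0.1,0],[0,0,0]],[[0.0135,0.1,0],[0,0,0]],[[0.0135,0.1,0],[0,0,0]],[[0.0135,0.1,0],[0,0,0]],[[0.0135,0.1,0],[0,0,0]],[[0,0,0],[0,0,0]],[[0,0,0],[0,0,0]]]}' | grep -E 'time|ee_pos|ft'; done
```

```text
ee_pos: [0.5137, -0.0315, 0.0159]
ft_force: [1.0, 0.6, 2.0]
time: 15.47
ee_pos: [0.5157, -0.0183, 0.0159]
ft_force: [1.5, -0.5, 1.8]
time: 16.05
ee_pos: [0.5174, -0.0057, 0.0159]
ft_force: [3.2, 0.4, 0.3]
```

```bash
python3 -m crank '{"steps":[[[0.03,0,0],[0,0,-0.1]],[[0,0,0],[0,0,0]],[[0,0,0],[0,0,0]]]}'| grep -E 'ee_pos|ft'
for i in 1 2 ; do python3 -m crank '{"steps":[[[0.0145,0.1,0],[0,0,0]],[[0.0145,0.1,0],[0,0,0]],[[0.0145,0.1,0],[0,0,0]],[[0.0145,0.1,0],[0,0,0]],[[0,0,0],[0,0,0]],[[0,0,0],[0,0,0]]]}' | grep -E 'time|ee_pos|ft'; done
```

```text
ee_pos: [0.5178, -0.006, 0.0159]
ft_force: [-0.0, 2.1, 2.9]
time: 16.8
ee_pos: [0.5196, 0.0041, 0.0159]
ft_force: [0.7, 1.0, 1.1]
time: 17.3
ee_pos: [0.5211, 0.0142, 0.016]
ft_force: [0.8, 1.0, 0.9]
```

```bash
for i in 1 2 3 4 5 ; do python3 -m crank '{"steps":[[[0.0145,0.1,0],[0,0,0]],[[0.0145,0.1,0],[0,0,0]],[[0,0,0],[0,0,0]],[[0,0,0],[0,0,0]]]}' | grep -E 'time|ee_pos|ft'; done
```

```text
time: 17.63
ee_pos: [0.5217, 0.019, 0.0159]
ft_force: [0.4, 0.6, 0.7]
time: 17.97
ee_pos: [0.5225, 0.024, 0.016]
ft_force: [-0.3, 1.1, 0.5]
time: 18.3
ee_pos: [0.5232, 0.0289, 0.016]
ft_force: [0.3, 1.1, 0.8]
time: 18.63
ee_pos: [0.5239, 0.0339, 0.016]
ft_force: [0.1, -0.8, 0.3]
time: 18.97
ee_pos: [0.5246, 0.0389, 0.0159]
ft_force: [-0.2, 0.7, 0.4]
```

```bash
for i in 1 2 3 4 ; do python3 -m crank '{"steps":[[[0.0145,0.1,0],[0,0,0]],[[0.0145,0.1,0],[0,0,0]],[[0,0,0],[0,0,0]],[[0,0,0],[0,0,0]]]}' | grep -E 'time|ee_pos|ft'; done
```

```text
time: 19.3
ee_pos: [0.5253, 0.044, 0.016]
ft_force: [-0.5, 0.8, 0.2]
time: 19.63
ee_pos: [0.5259, 0.0488, 0.0159]
ft_force: [-1.6, -0.3, 1.2]
time: 19.97
ee_pos: [0.5265, 0.0537, 0.0159]
ft_force: [-4.0, -0.6, 3.9]
time: 20.3
ee_pos: [0.5271, 0.0583, 0.0159]
ft_force: [-4.5, -3.2, 5.0]
```

```bash
python3 -m crank '{"steps":[[[-0.03,0.004,0.008],[0,0,0]],[[0,0,0],[0,0,0]],[[0,0,0],[0,0,0]]]}'| grep -E 'ee_pos|ft'
for i in 1 2 3 ; do python3 -m crank '{"steps":[[[0.0145,0.1,0],[0,0,0]],[[0,0,0],[0,0,0]],[[0,0,0],[0,0,0]]]}' | grep -E 'time|ee_pos|ft'; done
```

```text
ee_pos: [0.5268, 0.0583, 0.016]
ft_force: [-0.8, -3.0, -1.9]
time: 20.8
ee_pos: [0.5271, 0.061, 0.016]
ft_force: [-0.5, -4.6, -2.3]
time: 21.05
ee_pos: [0.5274, 0.0631, 0.016]
ft_force: [-0.5, -6.0, -1.8]
time: 21.3
ee_pos: [0.5277, 0.0652, 0.016]
ft_force: [-1.1, -6.6, -0.2]
```

```bash
python3 -m crank '{"steps":[[[0.003,0.02,-0.012],[0,0,0]],[[0,0,0],[0,0,0]],[[0,0,0],[0,0,0]]]}'| grep -E 'time|ee_pos|ft'
for i in 1 2 ; do python3 -m crank '{"steps":[[[0.006,0.04,0],[0,0,0]],[[0,0,0],[0,0,0]]]}' | grep -E 'time|ee_pos|ft';  python3 -m crank '{"steps":[[[0,0,0],[0,0,0]]]}' | grep -E 'ft'; done
```

```text
time: 21.55
ee_pos: [0.5278, 0.0654, 0.0159]
ft_force: [-3.0, -6.6, 3.3]
time: 21.72
ee_pos: [0.5279, 0.066, 0.016]
ft_force: [-3.6, -9.2, 3.7]
ft_force: [-3.3, -9.0, 4.0]
time: 21.97
ee_pos: [0.528, 0.0667, 0.016]
ft_force: [-4.5, -9.2, 5.0]
ft_force: [-4.5, -8.5, 3.8]
```

The push is about 9 N and it binds steadily. I'll relieve the stored arm load without moving the blade, then release.

```bash
python3 -m crank '{"steps":[[[-0.03,-0.03,0.012],[0,0,0]],[[0,-0.02,0],[0,0,0]],[[0,0,0],[0,0,0]],[[0,0,0],[0,0,0]]]}'| grep -E 'time|ee_pos|ft'

```

```text
time: 22.38
ee_pos: [0.5279, 0.0666, 0.016]
ft_force: [1.5, -6.5, -4.0]
```

```bash
python3 -m crank '{"steps":[[[0.01,-0.06,-0.006],[0,0,0]],[[0,0,0],[0,0,0]],[[0,0,0],[0,0,0]]]}'| grep -E 'time|ee_pos|ft'
python3 -m crank '{"steps":[[[0,0,0],[0,0,0]],[[0,0,0],[0,0,0]],[[0,0,0],[0,0,0]],[[0,0,0],[0,0,0]],[[0,0,0],[0,0,0]],[[0,0,0],[0,0,0]],[[0,0,0],[0,0,0]],[[0,0,0],[0,0,0]]]}' 60

```

```text
time: 22.63
ee_pos: [0.5279, 0.0665, 0.016]
ft_force: [1.1, -0.8, -3.6]
time: 23.3
ee_pos: [0.5278, 0.0659, 0.0161]
eef_rot: [0.07, 0.998, 0.0, 0.0]
ft_force: [-0.0, 0.2, -1.2]
width: 0.059
grip_force: 0.0
```

```bash
python3 -m crank '{"steps":[[[0,0,0.2],[0,0,0]],[[0,0,0.4],[0,0,0]],[[0,0,0.6],[0,0,0]],[[0,0,0.8],[0,0,0]],[[0,0,1],[0,0,0]],[[0,0,1],[0,0,0]],[[0,0,1],[0,0,0]],[[0,0,1],[0,0,0]],[[0,0,0.5],[0,0,0]],[[0,0,0],[0,0,0]]]}'
python3 -m crank '{"steps":[[[0,-1,0],[0,0,0]],[[0,-1,0],[0,0,0]],[[0,-1,0],[0,0,0]],[[0,-1,0],[0,0,0]],[[0,-1,0],[0,0,0]],[[0,-1,0],[0,0,0]],[[0,-1,0],[0,0,0]],[[0,-1,0],[0,0,0]],[[0,0,0],[0,0,0]],[[0,0,0],[0,0,0]]]}'
python3 - <<'E'
from h import *
d=shot('scene');t=shot('top')
a=cv2.resize(d['pixels'][150:250,255:375],(480,400),interpolation=2)
b=cv2.resize(t['pixels'][165:255,210:282],(320,400),interpolation=2)
cv2.imwrite('pics/f1.png',np.hstack([a,b]))
E
```

```text
time: 24.13
ee_pos: [0.5295, 0.066, 0.1826]
eef_rot: [0.071, 0.998, 0.001, 0.003]
ft_force: [-1.0, 0.1, 0.9]
width: 0.06
grip_force: 0.0
time: 24.97
ee_pos: [0.5272, -0.1356, 0.1785]
eef_rot: [0.072, 0.997, -0.0, -0.0]
ft_force: [0.5, 0.9, -0.8]
width: 0.0604
grip_force: 0.0
```

View pics/f1.png

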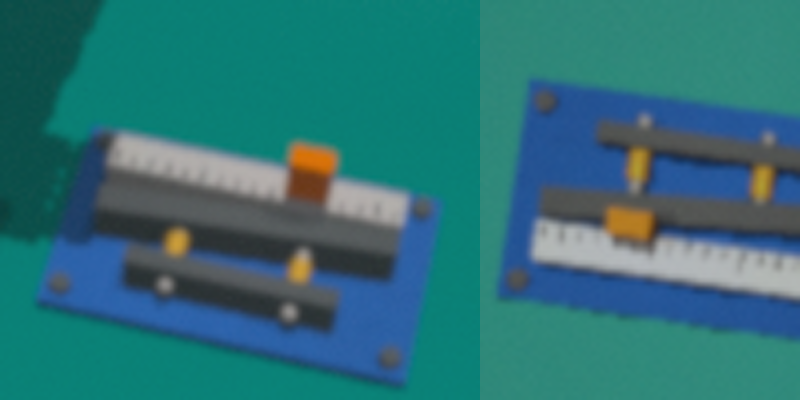

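The feeler stands upright in the gap, with its handle at (312,172) in the scene view and (630,222) in the top view. The gripper is clear of it.

```bash
python3 -c "
from bench import ticket;print(ticket.close_job())"
```

```text
the job is handed in; nothing more can be done
None
```

The feeler blade stands pinched in the jig's gap about 56 mm from the narrow end; the push when I stopped read about 9 N, slightly over the 8 N asked, and the job was handed in at about 25 s with the gripper clear.

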